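# Pack the lidded jars into a pinned carrier

### The job

Pack every cream jar with a brown lid into the teal carrier for the kiln: draw the red-headed locking pin and park it in the carrier's side notch, and leave it there while you swing the yellow keeper bar all the way open and then stand the jars upright in the bays, one to a bay. With all of them in, swing the bar fully shut over them and put the pin back fully home through the bar's eye and the lug; leave everything else on the bench where it stands.

Things in the scene. Friction and masses are not known exactly. Their poses are not given: they have to be found in the camera images.
- carrier: Jar carrier fixed to the bench, place and yaw vary: teal tray 210 x 210 mm, walls and cross dividers 25 mm high, 5 mm thick, making 2 x 2 bays 97 mm square. Origin: centre of its underside, z up; bay floors at z 5 mm. On its +y side a lug with the bore (44 x 40 mm, top at z 84 mm) and a notch bracket; on its -y side the hinge post (26 mm across).
- keeper (a joint): Vertical hinge of the yellow keeper bar, rad: 0 = shut (hard stop; bar along carrier +y over the tray's middle, its eye over the bore, covering part of every bay); grows counter-clockwise seen from above, the bar swinging to carrier -x; 1.6 = all the way open (stop), beside the tray. Stays where left (friction 0.12 N m).
- keeper_knob (a point): Top centre of the black upright knob on the keeper bar, 22 mm across, 26 mm high (from 91 to 117 mm above the bench), 130 mm from the hinge axis; the round knob may turn between the fingers.
- hinge (a point): On the keeper bar's hinge axis (carrier x 0, y -155 mm), level with the bar's top, 91 mm above the bench. The bar is a level plate 80 mm wide (44 mm at the eye), 6 mm thick, underside 85 mm above the bench (lids of packed jars: 79 mm), reaching 300 mm from the hinge, with an 18 mm eye 280 mm from it.
- bore (a point): Where the pin's origin lies when fully home: on the axis of the lug's vertical bore (15.5 mm wide, 28 mm deep, open below; carrier x 0, y 125 mm), on top of the shut bar, 91 mm above the bench. Fixed to the carrier, not to the bar. The pin passes first the bar's eye, then the bore.
- notch (a point): Where the pin's origin lies when parked, on top of the notch's 10 mm thick aluminium plate, 80 mm above the bench (carrier x -60, y 170 mm), just clear of the swinging bar. The notch is a slot 17 mm wide, open to carrier +y and above and below: closed end 8.5 mm from this point on the -y side, mouth 18 mm on the +y side. Axes as the carrier's.
- pin: The locking pin, upright: a red round head 28 mm across and 38 mm high on a steel shank 12 mm thick and 55 mm long, its last 10 mm tapered to 6 mm. Origin: on its axis at the underside (shoulder) of the head; z up along the head, the shank goes to -z. 0.12 kg. Starts fully home in the bore, through the shut bar's eye.
- bay0 (a point): Centre of the floor of bay 0 of the carrier, 5 mm above the bench (carrier x -51 mm, y -51 mm).
- jar0: A cream stoneware jar with a dark brown lid fixed on it (one rigid piece), squat, 64 mm across, 74 mm high with a weighted foot, the lid (60 mm across) from 62 mm up; 0.25 kg. Origin: centre of its underside; z up. To be packed; may be absent (two to four are on the bench).
- bay1 (a point): Centre of the floor of bay 1 of the carrier, 5 mm above the bench (carrier x -51 mm, y +51 mm).
- jar1: A cream stoneware jar with a dark brown lid fixed on it (one rigid piece), squat, 64 mm across, 74 mm high with a weighted foot, the lid (60 mm across) from 62 mm up; 0.25 kg. Origin: centre of its underside; z up. To be packed; may be absent (two to four are on the bench).
- bay2 (a point): Centre of the floor of bay 2 of the carrier, 5 mm above the bench (carrier x +51 mm, y -51 mm).
- jar2: A cream stoneware jar with a dark brown lid fixed on it (one rigid piece), squat, 64 mm across, 74 mm high with a weighted foot, the lid (60 mm across) from 62 mm up; 0.25 kg. Origin: centre of its underside; z up. To be packed; may be absent (two to four are on the bench).
- bay3 (a point): Centre of the floor of bay 3 of the carrier, 5 mm above the bench (carrier x +51 mm, y +51 mm).
- jar3: A cream stoneware jar with a dark brown lid fixed on it (one rigid piece), squat, 64 mm across, 74 mm high with a weighted foot, the lid (60 mm across) from 62 mm up; 0.25 kg. Origin: centre of its underside; z up. To be packed; may be absent (two to four are on the bench).
- bisque: Bystander: an unglazed orange-pink jar, 64 mm across and 74 mm high, origin centre of its underside. Stands among the others; not to be packed.
- crock: Bystander: large cream crock, 106 mm across, 88 mm high, origin centre of its underside.
- bowl: Bystander: white bowl, 110 mm across, 45 mm high, origin centre of its underside.
- brush: Bystander: glaze brush lying on the bench, 180 mm long, along its x axis.
- mould: Bystander: plaster mould block 60 x 100 x 35 mm, origin centre of its underside.
- roller: Bystander: wooden roller on rubber feet, 160 mm long along its x axis, 40 mm thick, origin under its centre.
- cone: Bystander: terracotta cone, 64 mm across at the foot, 60 mm high, origin centre of its underside.

How it is judged:
On the way, in this order (a step that is already met when the one before it is completed fails the run):
1. the pin is parked upright in the side notch, head resting on its plate, and let go (horizontal distance between pin and notch below 0.01 m and z of pin in the frame of notch between -0.005 and 0.005 m and angle between pin's own z axis and vertical below 0.12 rad and contact force between the fingers and pin below 0.3 N), for 0.3 s.
2. the keeper bar is swung open (past 1.3 rad) with the pin still parked (all of step 1 and value of joint keeper above 1.3 rad), for 0.2 s.
3. every cream jar stands upright on the floor of a bay, let go, the bar open (past 1.0 rad) and the pin still parked (all of step 1 and x of jar0 in the frame of carrier between -0.1 and 0.1 m and y of jar0 in the frame of carrier between -0.1 and 0.1 m and height (world z) of each of jar0, jar1, jar2, jar3 below 0.012 m and angle between each of jar0, jar1, jar2, jar3's own z axis and vertical below 0.12 rad and linear speed of each of jar0, jar1, jar2, jar3 below 0.03 m/s and contact force between the fingers and jar0 below 0.3 N and x of jar1 in the frame of carrier between -0.1 and 0.1 m and y of jar1 in the frame of carrier between -0.1 and 0.1 m and contact force between the fingers and jar1 below 0.3 N and x of jar2 in the frame of carrier between -0.1 and 0.1 m and y of jar2 in the frame of carrier between -0.1 and 0.1 m and contact force between the fingers and jar2 below 0.3 N and x of jar3 in the frame of carrier between -0.1 and 0.1 m and y of jar3 in the frame of carrier between -0.1 and 0.1 m and contact force between the fingers and jar3 below 0.3 N and value of joint keeper above 1 rad), for 0.3 s.
At the end, for the whole second after the job is handed in: The keeper bar is shut (within 0.06 rad), the pin is fully home in the bore through the bar's eye (shoulder within 5 mm of the bar's top, within 6 mm of the axis, upright within 0.12 rad) and every cream jar present stands upright (within 0.12 rad) on the floor of a bay, all released and at rest (value of joint keeper below 0.06 rad and horizontal distance between pin and bore below 0.006 m and z of pin in the frame of bore between -0.005 and 0.005 m and angle between each of pin, jar0, jar1, jar2, jar3's own z axis and vertical below 0.12 rad and linear speed of pin below 0.02 m/s and contact force between the fingers and pin below 0.3 N and x of jar0 in the frame of carrier between -0.1 and 0.1 m and y of jar0 in the frame of carrier between -0.1 and 0.1 m and height (world z) of each of jar0, jar1, jar2, jar3 below 0.012 m and linear speed of each of jar0, jar1, jar2, jar3 below 0.03 m/s and contact force between the fingers and jar0 below 0.3 N and x of jar1 in the frame of carrier between -0.1 and 0.1 m and y of jar1 in the frame of carrier between -0.1 and 0.1 m and contact force between the fingers and jar1 below 0.3 N and x of jar2 in the frame of carrier between -0.1 and 0.1 m and y of jar2 in the frame of carrier between -0.1 and 0.1 m and contact force between the fingers and jar2 below 0.3 N and x of jar3 in the frame of carrier between -0.1 and 0.1 m and y of jar3 in the frame of carrier between -0.1 and 0.1 m and contact force between the fingers and jar3 below 0.3 N); the robot touches nothing.
It fails at once if the unglazed jar is shoved more than 30 mm from its place (distance of bisque from where it was at the start of the episode above 0.03 m).
It fails at once if another bystander (crock, bowl, brush, mould, roller, cone) is shoved more than 30 mm from its place (distance of any of crock, bowl, brush, mould, roller, cone from where it was at the start of the episode above 0.03 m).
Of jar0, jar1, jar2, jar3 only 2 to 4 are there at a start; the rules pass over those that are not, and their reading is None.
At some moment in a run one of jar0, jar1, jar2, jar3 may be knocked a few centimetres aside while the robot is not near it.
It also fails if it takes over 210 s, if anything falls off the work surface, if the arm or the gripper's body presses on something with over 40 N, if the wrist force passes 120 N, or if a joint passes its speed limit or range.

### The arm

A 6-joint arm with a two-finger parallel gripper is mounted at the origin on the work surface. World frame = base frame: x ahead of the robot, y to its left, z up, the work surface at z = 0. Lengths are in m, angles in rad, forces in N, time in s.
With the tool pointing down it reaches from about 0.325 to 0.9 m from the base axis. Payload 6.1 kg.
Tool frame: the origin (TCP) lies midway between the tips of the shut fingers; the grasp point (between the pads) lies 19 mm behind it; z points along the fingers, y is the line along which they close (so a half turn about z gives the same grasp; the last joint's range is limited). The gripper opens to 85 mm and grips with 20 to 120 N. Pads are 22 mm wide; open, the fingers measure 114 mm over their backs; the gripper's body (76 mm by 85 mm) begins 54 mm behind the grasp point. The pads swing forward as they close: fully open they stand 13 mm farther back than shut.
Start: joints at [1.217, 0.22, 1.526, -0, 1.395, -0.126], TCP at [0.141, 0.609, 0.231] pointing down, gripper open.
Joint ranges: [-2.98, 2.98], [-0.91, 2.08], [0.09, 2.57], [-1.24, 4.39], [0.2, 2.65], [-2.68, 2.68]. Speed limits (rad/s): [2.57, 2.57, 3.01, 3.14, 3.14, 3.14].

### API

Orientations are given as [roll, pitch, yaw] about the fixed x, y, z axes, in that order (R = Rz(yaw) Ry(pitch) Rx(roll)).
In Python, from plant import movep, move_l, set_joints, gripper_to, hold, inverse_kinematics, observe, get_image, get_calibration, Unreachable, job_done gives the robot as it stands. Calls block until the motion is done:
- movep(position, orientation): joint-space move of the TCP to a pose.
- move_l(position, feed=0.15, rotation=None, max_force=None): straight line of the TCP; rotation=None keeps the orientation; feed is the mean speed in m/s. With max_force (N) it stops when the force on the tool has changed by that much, and returns True; else False.
- set_joints(angles): joint-space move.
- gripper_to(opening, f_grip=None): finger opening in m; f_grip is the grip in N (None keeps the last); returns when the fingers have stopped.
- hold(seconds).
- inverse_kinematics(position, orientation): joint angles nearest the present ones, or None.
- observe(): the state.
- get_image(name): name is "scene" or "top" or "wrist"; returns (picture, depth): 420x560x3 uint8, red, green, blue; 420x560 float32, m along the optical axis (not along the pixel's ray), 0 where there is no reading.
- get_calibration(name): a dict with "intrinsics" (3x3 intrinsics, pixels), "dist_coeffs" ([k1, k2, p1, p2, k3] as OpenCV has them; the pictures are not rectified), "world_from_camera" (4x4, takes a point from camera to world coordinates). Camera axes: x right, y down, z forward; pixel columns grow to the right and rows downward; lengths in m; the calibration is good to about 2 mm. A picture is of the moment at which its call begins: read the wrist's pose just before it. get_calibration takes no time and is no camera call; for the wrist camera it gives the pose at the moment of the call.
A pose or a line that the arm cannot do raises Unreachable and nothing moves.
- job_done(): hands the job in; it is judged then, once.
The state is a dict: "time_s": time; "q": joint angles; "joint_velocities": joint speeds; "joint_torque": joint torques, N m; "eef_pos": TCP position; "tcp_rot": TCP orientation; "ft_force": force on the tool from outside, world axes, zero at the start; "torque": the same for the moment, N m; "opening": finger opening in m; "grasp_force": force on a finger pad.
Only numpy, scipy, OpenCV 4.12 (cv2) and the standard library are available. Lean on these libraries where they do the work, as an engineer would, in place of code of your own. Each camera call takes 0.05 s, during which the arm holds its last target. There are 200 camera calls.

## Working session

There is one attempt and no reset: what is moved stays moved. The work goes in short steps, each a Python script; the robot and the scene stay as the last script left them, time stands still between calls to the robot, and variables do not carry over. Pictures are saved under pics/ and viewed, at most 14 in all, crops included, and the job is handed in when it is done.

```bash
ls; mkdir -p pics; python3 - <<'E'
from plant import *
import cv2,numpy as np
print(observe())
for n in ("top","scene"):
    im,d=get_image(n); cv2.imwrite(f"pics/{n}0.png",im[:,:,::-1]); np.save(f"{n}0.npy",d)
    c=get_calibration(n); print(n,c)
E
```

```text
pics
{'time_s': 0.0, 'q': array([ 1.21689375e+00,  2.21270413e-01,  1.52761516e+00, -1.54493041e-05,
        1.39469754e+00, -1.26108522e-01]), 'joint_velocities': array([ 2.70338503e-04, -5.71827368e-04,  7.23987261e-04, -1.39458617e-03,
        4.13978968e-05,  6.27704057e-04]), 'joint_torque': array([-1.01619302e-03, -4.96916270e+01, -3.89386153e+01, -2.09499476e-04,
        1.14049736e-02, -2.68318922e-05]), 'eef_pos': array([0.14094407, 0.60827449, 0.23016967]), 'tcp_rot': array([-3.13961609e+00, -2.35264462e-04,  2.91380109e+00]), 'ft_force': array([-0.35373927, -0.15398695,  1.29816894]), 'torque': array([-0.01388761,  0.05149794, -0.00947078]), 'grasp_force': 0.0, 'opening': 0.08543073927909287}
top {'intrinsics': array([[512.97829903,   0.        , 277.7464508 ],
       [  0.        , 512.97829903, 203.25777351],
       [  0.        ,   0.        ,   1.        ]]), 'dist_coeffs': array([-0.08350448,  0.        ,  0.        ,  0.        ,  0.        ]), 'world_from_camera': array([[ 0.08623468, -0.97397059,  0.20963033,  0.21000187],
       [-0.99627322, -0.08392316,  0.01991419, -0.03957021],
       [-0.001803  , -0.21056638, -0.9775779 ,  1.56410604],
       [ 0.        ,  0.        ,  0.        ,  1.        ]])}
scene {'intrinsics': array([[396.59190067,   0.        , 276.88870929],
       [  0.        , 396.59190067, 213.25390815],
       [  0.        ,   0.        ,   1.        ]]), 'dist_coeffs': array([-0.09286954,  0.        ,  0.        ,  0.        ,  0.        ]), 'world_from_camera': array([[-0.47890599,  0.49008857, -0.72832839,  1.27339935],
       [ 0.87783563,  0.27427329, -0.39265603,  0.3507913 ],
       [ 0.00732479, -0.82739794, -0.56156833,  0.64046003],
       [ 0.        ,  0.        ,  0.        ,  1.        ]])}
```

View pics/top0.png

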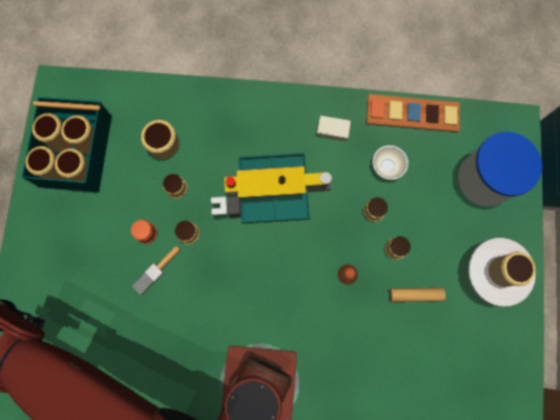

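View pics/scene0.png

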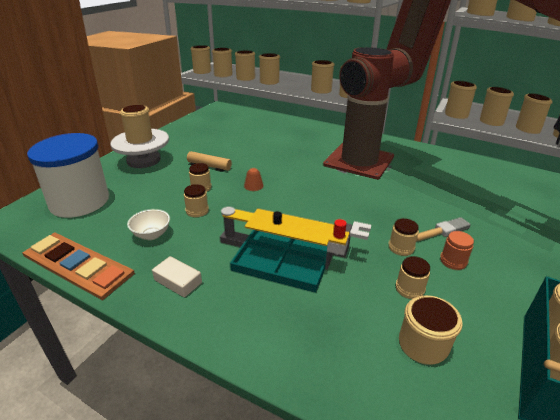

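The top view shows four brown-lidded jars at (174,185), (186,232), (376,208) and (399,247). The bisque jar is at (143,231), the red pin at (231,183), the knob at (282,180), the hinge at (325,178) and the notch at (217,206). The scene view agrees.

```bash
cat > h.py <<'E'
from plant import *
import cv2, numpy as np
def snap(n,save=None):
    c=get_calibration(n); im,d=get_image(n)
    if save: cv2.imwrite(f"pics/{save}.png",im[:,:,::-1])
    return im,d,c
def ray(c,px,z):
    """pixels -> world points on plane z"""
    p=np.asarray(px,float).reshape(-1,1,2)
    u=cv2.undistortPoints(p,c["intrinsics"],c["dist_coeffs"]).reshape(-1,2)
    T=c["world_from_camera"]; d=np.c_[u,np.ones(len(u))]@T[:3,:3].T; o=T[:3,3]
    return o+d*((z-o[2])/d[:,2])[:,None]
def hsv(im): return cv2.cvtColor(im,cv2.COLOR_RGB2HSV)
def blobs(mask,amin=20):
    cs,_=cv2.findContours(mask.astype(np.uint8),cv2.RETR_EXTERNAL,cv2.CHAIN_APPROX_NONE)
    return [k for k in cs if cv2.contourArea(k)>=amin]
def yellow(im): return cv2.inRange(hsv(im),(20,170,120),(32,255,255))>0
def red(im): 
    h=hsv(im); return ((h[...,0]<4)|(h[...,0]>176))&(h[...,1]>200)&(h[...,2]>110)
def lids(im,c,z=0.074):
    """dark brown lid discs: world xy and diameter"""
    h=hsv(im); m=(h[...,2]<75)&((h[...,0]<18)|(h[...,0]>170))&(h[...,1]>60)
    out=[]
    for k in blobs(m,60):
        w=ray(c,k,z)[:,:2]; (ctr,r)=cv2.minEnclosingCircle(w.astype(np.float32)); 
        if .02<r<.036: out.append((*np.round(ctr,4),round(2*r,4),round(cv2.contourArea(k)/cv2.contourArea(cv2.convexHull(k)),2)))
    return out
E
python3 - <<'E'
from h import *
im,d,c=snap("top")
for l in lids(im,c): print("lid",l)
for k in blobs(red(im)): 
    w=ray(c,k,.129)[:,:2]; print("red",cv2.minEnclosingCircle(w.astype(np.float32)),cv2.boundingRect(k))
for k in blobs(yellow(im),200):
    w=ray(c,k,.091)[:,:2].astype(np.float32); r=cv2.minAreaRect(w); print("yel",r)
    print(cv2.fitLine(w,cv2.DIST_L2,0,.01,.01).ravel())
h=hsv(im)
m=(h[...,2]<50); m[:170]=0;m[195:]=0;m[:,:265]=0;m[:,300:]=0
for k in blobs(m,10): print("knob",ray(c,k,.117)[:,:2].mean(0),cv2.boundingRect(k))
t=cv2.inRange(h,(78,120,40),(98,255,160)); t[:140]=0;t[235:]=0;t[:,:225]=0;t[:,325:]=0
for k in blobs(t,100): 
  print("tray",cv2.minAreaRect(ray(c,k,.025)[:,:2].astype(np.float32)))
print(h[162,250],h[210,270],h[185,174],h[183,231],h[180,282],h[250,340])
E
```

```text
lid (np.float64(0.4324), np.float64(-0.3764), 0.0521, 0.97)
lid (np.float64(0.4248), np.float64(0.257), 0.053, 0.98)
lid (np.float64(0.544), np.float64(-0.3041), 0.0523, 0.98)
lid (np.float64(0.5633), np.float64(0.3127), 0.0544, 0.97)
lid (np.float64(0.6039), np.float64(0.6439), 0.0655, 0.98)
lid (np.float64(0.6043), np.float64(0.7396), 0.0653, 0.98)
lid (np.float64(0.714), np.float64(0.6437), 0.0655, 0.98)
lid (np.float64(0.7137), np.float64(0.7398), 0.0651, 0.99)
lid (np.float64(0.8573), np.float64(-0.4632), 0.057, 0.96)
red ((0.5701414942741394, 0.13131526112556458), 0.011503418907523155) (228, 178, 6, 8)
yel ((0.5903908014297485, 0.010953158140182495), (0.07973015308380127, 0.28499025106430054), 8.671927452087402)
[ 0.17015043 -0.9854181   0.58848095  0.01434289]
tray ((0.5226054787635803, -0.0005985051393508911), (0.07899236679077148, 0.21169275045394897), 10.333892822265625)
tray ((0.675229012966156, 0.022667616605758667), (0.0420977845788002, 0.20985989272594452), 8.163045883178711)
[ 87 175  99] [ 85 168 106] [  9 158  58] [  2 215 216] [30 61 46] [ 71 127 114]
```

```bash
python3 - <<'E'
from h import *
movep([.55,.06,.42],[np.pi,0,.155+np.pi/2])
hold(.3)
im,d,c=snap("wrist","w1"); print(c["intrinsics"][0],c["world_from_camera"],observe()["q"])
E
```

```text
[324.03468956   0.         281.11866549] [[ 9.87716108e-01  1.49145746e-01  4.66094075e-02  5.37138944e-01]
 [ 1.56256656e-01 -9.41087724e-01 -2.99896236e-01  1.38076379e-01]
 [-8.64706575e-04  3.03495374e-01 -9.52832520e-01  5.62555635e-01]
 [ 0.00000000e+00  0.00000000e+00  0.00000000e+00  1.00000000e+00]] [-3.34153355e-02 -3.97363936e-03  1.42272523e+00 -1.34838177e-05
  1.72290680e+00 -1.88857487e-01]
```

View pics/w1.png

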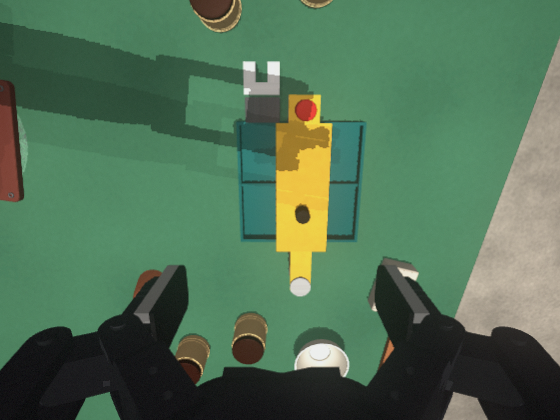

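The wrist view shows the whole carrier: pin head (306,110), knob (303,211), notch slot mouth (262,75), tray corners near (236,121), (365,121), (357,241) and (242,241).

```bash
cat >> h.py <<'E'
def R2(a): return np.array([[np.cos(a),-np.sin(a)],[np.sin(a),np.cos(a)]])
E
python3 - <<'E'
from h import *
hold(.1)
im,d,c=snap("wrist"); h=hsv(im)
y=yellow(im)|cv2.inRange(h,(20,150,60),(32,255,255)).astype(bool)
for k in blobs(y,300):
    w=ray(c,k,.091)[:,:2].astype(np.float32); print("yel",cv2.minAreaRect(w))
t=cv2.inRange(h,(82,110,20),(100,255,170)); t[:100]=0;t[255:]=0;t[:,:225]=0;t[:,375:]=0
k=np.vstack(blobs(t,300)); w=ray(c,k,.025)[:,:2].astype(np.float32); print("tray",cv2.minAreaRect(w),cv2.boundingRect(k))
r=((h[...,0]<6)|(h[...,0]>174))&(h[...,1]>180)&(h[...,2]>80); r[:80]=0;r[140:]=0;r[:,:280]=0;r[:,330:]=0
for k in blobs(r,50):
    w=ray(c,k,.129)[:,:2].astype(np.float32); print("pin",cv2.minEnclosingCircle(w),cv2.boundingRect(k),w.mean(0))
kn=(h[...,2]<60)&(h[...,0]<60); kn[:195]=0; kn[230:]=0; kn[:,:285]=0;kn[:,325:]=0
for k in blobs(kn,30):
    w=ray(c,k,.117)[:,:2].astype(np.float32); print("knob",cv2.minEnclosingCircle(w),cv2.boundingRect(k))
nt=(h[...,1]<40)&(h[...,2]>120); nt[:50]=0; nt[110:]=0; nt[:,:235]=0;nt[:,:0]=0; nt[:,290:]=0
for k in blobs(nt,50):
    print("notch",ray(c,cv2.convexHull(k),.08)[:,:2].round(4).tolist(), cv2.convexHull(k).reshape(-1,2).tolist(), cv2.boundingRect(k))
cv2.imwrite("pics/nz.png",cv2.resize(im[50:130,225:345,::-1],None,fx=5,fy=5,interpolation=cv2.INTER_NEAREST))
E
```

```text
yel ((0.5893236994743347, 0.009215131402015686), (0.07910697162151337, 0.29062435030937195), 8.690584182739258)
tray ((0.5884941816329956, 0.010896183550357819), (0.20900125801563263, 0.2097431868314743), 8.7361478805542) (236, 121, 130, 121)
pin ((0.5691431760787964, 0.1343417465686798), 0.01306847296655178) (296, 100, 20, 20) [0.56909764 0.13429256]
notch [[0.5255, 0.191], [0.5319, 0.1501], [0.5307, 0.1486], [0.4834, 0.1411], [0.481, 0.1488], [0.4768, 0.1834]] [[279, 61], [279, 93], [278, 94], [244, 94], [243, 88], [243, 61]] (243, 61, 37, 34)
```

View pics/nz.png

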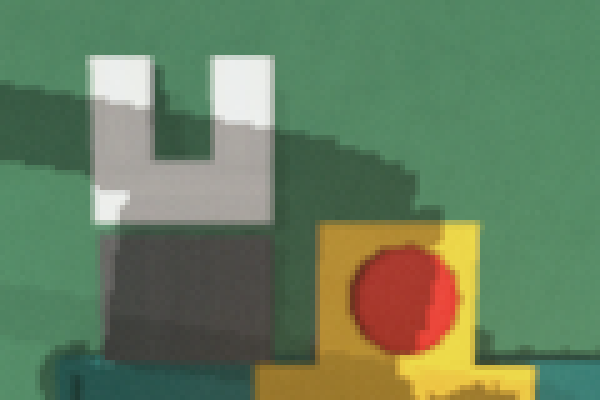

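```bash
cat >> h.py <<'E'
C0=np.array([.5883,.0108]); YAW=.152
def cw(x,y): return C0+R2(YAW)@np.array([x,y])   # carrier -> world xy
def wc(p): return R2(YAW).T@(np.asarray(p)[:2]-C0)
DOWN=lambda yaw:[np.pi,0,yaw]
def at(xy,z): return [xy[0],xy[1],z]
E
python3 - <<'E'
from h import *
c=get_calibration("wrist")
for p in ray(c,[[255.3,81.8],[267.3,81.8],[255.3,61],[267.3,61]],.08): print("notch corner, carrier frame",wc(p))
print("bore",cw(0,125e-3),"notch",cw(-.06,.17),wc([.5692,.1343]))
# yaw candidates and q6 for pin, knob, bays, jars
for n,p in dict(pin=cw(0,.125),notch=cw(-.06,.17),knob=cw(0,-.025),open=cw(-.13,-.155),b0=cw(-.051,-.051),b3=cw(.051,.051)).items():
  for y in (YAW,YAW+np.pi/2,YAW-np.pi/2,YAW+np.pi):
    q=inverse_kinematics(at(p,.15),DOWN(y)); print(n,round(y,2),None if q is None else np.round(q,2))
E
```

```text
notch corner, carrier frame [-0.06774716  0.16079261]
notch corner, carrier frame [-0.05101798  0.1608627 ]
notch corner, carrier frame [-0.06722467  0.18746466]
notch corner, carrier frame [-0.05079258  0.18753251]
bore [0.56937308 0.13435878] notch [0.50325117 0.16975502] [-0.00017998  0.12496811]
pin 0.15 [ 0.1   0.2   1.71 -0.    1.23  1.52]
pin 1.72 [ 0.1   0.2   1.71 -0.    1.23 -0.06]
pin -1.42 None
pin 3.29 [ 0.1   0.2   1.71  0.    1.23 -1.63]
notch 0.15 [ 0.18  0.07  1.85 -0.    1.22  1.6 ]
notch 1.72 [ 0.18  0.07  1.85 -0.    1.22  0.02]
notch -1.42 None
notch 3.29 [ 0.18  0.07  1.85  0.    1.22 -1.55]
knob 0.15 [-0.16  0.21  1.69 -0.    1.24  1.26]
knob 1.72 [-0.16  0.21  1.69  0.    1.24 -0.31]
knob -1.42 None
knob 3.29 [-0.16  0.21  1.69  0.    1.24 -1.88]
open 0.15 [-0.48  0.02  1.9  -0.    1.22  0.94]
open 1.72 [-0.48  0.02  1.9   0.    1.22 -0.63]
open -1.42 [-0.48  0.02  1.9  -0.    1.22  2.51]
open 3.29 [-0.48  0.02  1.9   0.    1.22 -2.2 ]
b0 0.15 [-0.23  0.11  1.81 -0.    1.22  1.19]
b0 1.72 [-0.23  0.11  1.81  0.    1.22 -0.38]
b0 -1.42 None
b0 3.29 [-0.23  0.11  1.81  0.    1.22 -1.95]
b3 0.15 [-0.02  0.31  1.58 -0.    1.26  1.4 ]
b3 1.72 [-0.02  0.31  1.58  0.    1.26 -0.17]
b3 -1.42 None
b3 3.29 [-0.02  0.31  1.58  0.    1.26 -1.74]
```

```bash
python3 - <<'E'
from h import *
Y=YAW+np.pi/2; b=cw(0,.125); n=cw(-.06,.17)
gripper_to(.06,40)
movep(at(b,.2),DOWN(Y)); move_l(at(b,.096),feed=.1)
s=observe(); print(s["eef_pos"],s["ft_force"])
gripper_to(.02,40); s=observe(); print("grip",s["opening"],s["grasp_force"],s["ft_force"],s["eef_pos"])
move_l(at(b,.175),feed=.08); s=observe(); print("up",s["opening"],s["grasp_force"],s["ft_force"])
snap("wrist","w2")
E
```

```text
[0.57010336 0.13445465 0.09690345] [ 0.00575008 -0.29720369  0.60029274]
grip 0.026999091166033364 39.314337372779846 [0.3333148  0.36279147 3.81882171] [0.56996485 0.13444936 0.09683555]
up 0.02705363959896267 39.782137870788574 [ 0.46061967  0.11347316 -1.12793063]
```

View pics/w2.png

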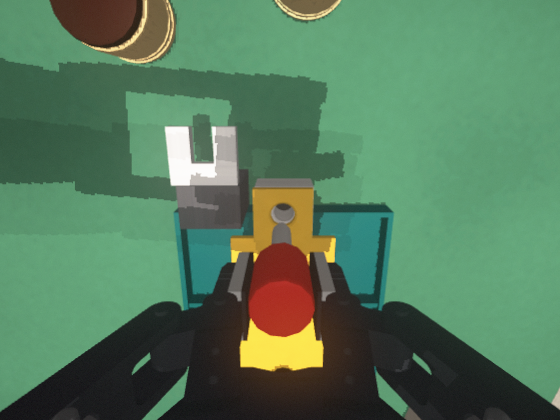

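The pin is held upright between the fingers with its shank clear of the bar. The eye is at (283,212) and the notch at (203,150).

```bash
python3 - <<'E'
from h import *
n=cw(-.06,.172)
move_l(at(n,.175),feed=.1); hold(.2)
print(move_l(at(n,.083),feed=.05,max_force=6)); s=observe(); print(s["eef_pos"],s["ft_force"],wc(s["eef_pos"]))
gripper_to(.05); hold(.3); s=observe(); print(s["opening"],s["grasp_force"],s["ft_force"])
move_l(at(n,.22),feed=.15)
m=cw(-.05,.03); movep(at(m,.3),DOWN(YAW+np.pi/2)); hold(.2); snap("wrist","w3")
E
```

```text
True
[0.50288591 0.17171904 0.08584658] [-1.17141713 -0.59934365  4.5895819 ] [-0.06006367  0.17199669]
0.049925157915118194 0.0 [ 0.23576012 -0.09176739  0.09014679]
```

View pics/w3.png

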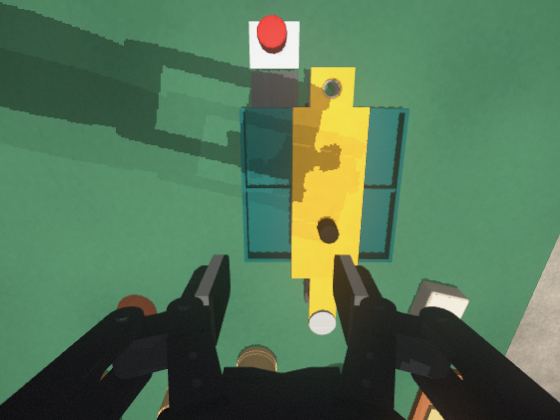

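The pin is parked in the notch at (272,33). The knob is at (327,230).

```bash
cat >> h.py <<'E'
def swing(a0,a1,n=8,z=.096,feed=.1):
    for a in np.linspace(a0,a1,n+1)[1:]:
        k=cw(0,-.155)+R2(YAW+a)@np.array([0,.13])
        if move_l(at(k,z),feed=feed,rotation=DOWN(YAW+np.pi/2+a),max_force=25): print("stopped at",a)
E
python3 - <<'E'
from h import *
k=cw(0,-.025)
movep(at(k,.18),DOWN(YAW+np.pi/2)); move_l(at(k,.096),feed=.1); gripper_to(.015,30)
s=observe(); print(s["opening"],s["grasp_force"],s["ft_force"])
swing(0,1.58)
s=observe(); print(s["opening"],s["grasp_force"],s["ft_force"],wc(s["eef_pos"]),s["time_s"])
gripper_to(.06); move_l(list(s["eef_pos"][:2])+[.22]); 
im,d,c=snap("top","t2"); print(lids(im,c))
E
```

```text
0.02065134162715998 29.44371074438095 [ 0.06618686 -0.73945773  3.81620818]
0.02101222630091523 30.21865725517273 [-4.53405922 -1.88421043  9.10533389] [-0.13004338 -0.15752922] 17.8667
[(np.float64(0.3961), np.float64(-0.7361), 0.0716, 0.96), (np.float64(0.4329), np.float64(-0.3767), 0.0518, 0.96), (np.float64(0.425), np.float64(0.2573), 0.0528, 0.98), (np.float64(0.5455), np.float64(-0.3054), 0.0526, 0.95), (np.float64(0.5645), np.float64(0.3124), 0.0525, 0.97), (np.float64(0.6043), np.float64(0.6439), 0.0651, 0.98), (np.float64(0.6043), np.float64(0.7396), 0.0633, 0.97), (np.float64(0.7138), np.float64(0.6438), 0.0636, 0.98), (np.float64(0.7142), np.float64(0.7392), 0.0636, 0.98), (np.float64(0.8559), np.float64(-0.4632), 0.0546, 0.96)]
```

View pics/t2.png

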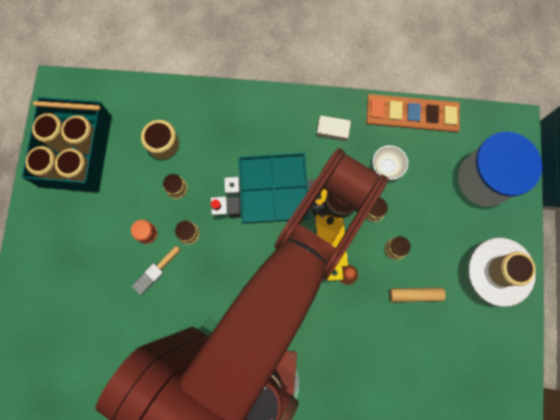

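The bar is open and the pin head at (216,204) is still parked; all four jars are where they started. I'll pack the first jar and check it.

```bash
cat >> h.py <<'E'
YG=YAW+np.pi/2
BAY=[(-.051,-.051),(-.051,.051),(.051,-.051),(.051,.051)]
def find(exp,back=.17):
    v=np.array(exp)+R2(YAW)@np.array([0,-back])
    movep(at(v,.3),DOWN(YG)); hold(.25)
    im,d,c=snap("wrist"); L=lids(im,c); 
    L=[l for l in L if np.hypot(l[0]-exp[0],l[1]-exp[1])<.08]
    L.sort(key=lambda l:np.hypot(l[0]-exp[0],l[1]-exp[1])); print("found",L)
    return np.array(L[0][:2],float)
def pick(p):
    gripper_to(.085,40); movep(at(p,.14),DOWN(YG))
    if move_l(at(p,.027),feed=.1,max_force=8): print("HIT",observe()["eef_pos"],observe()["ft_force"]); return False
    gripper_to(.05,40); s=observe(); print("grip",s["opening"],s["grasp_force"])
    move_l(at(p,.19),feed=.15); s=observe(); print("held",s["opening"],s["grasp_force"],s["ft_force"])
    return s["opening"]>.055
def place(b):
    p=cw(*BAY[b]); movep(at(p,.19),DOWN(YG)); move_l(at(p,.07),feed=.15); hold(.1)
    print("contact",move_l(at(p,.028),feed=.04,max_force=5),observe()["eef_pos"][2])
    gripper_to(.083); s=observe(); move_l(at(p,.19),feed=.15); print("t",s["time_s"])
E
python3 - <<'E'
from h import *
p=find([.5645,.3124])
if pick(p): place(3)
v=cw(0,-.1); movep(at(v,.35),DOWN(YG)); hold(.2); im,d,c=snap("wrist","w4")
for l in lids(im,c,.079): print(l,wc(l[:2]))
E
```

```text
found []Traceback (most recent call last):
  File "<stdin>", line 2, in <module>
  File "h.py", line 46, in find
    return np.array(L[0][:2],float)
                    ~^^^
IndexError: list index out of range
```

```bash
python3 - <<'E'
from h import *
im,d,c=snap("wrist","w4"); h=hsv(im); T=np.linalg.inv(c["world_from_camera"])
q=T@[.5645,.3124,.074,1]; px=cv2.projectPoints(q[:3].reshape(1,1,3),np.zeros(3),np.zeros(3),c["intrinsics"],c["dist_coeffs"])[0].ravel(); print(px)
x,y=px.astype(int); print([h[y+a,x].tolist() for a in (-15,-8,0,8,15)])
print(lids(im,c))
E
```

```text
[282.09886766   6.55088038]
[[98, 36, 28], [105, 35, 29], [9, 114, 98], [9, 117, 98], [9, 115, 100]]
[]
```

View pics/w4.png

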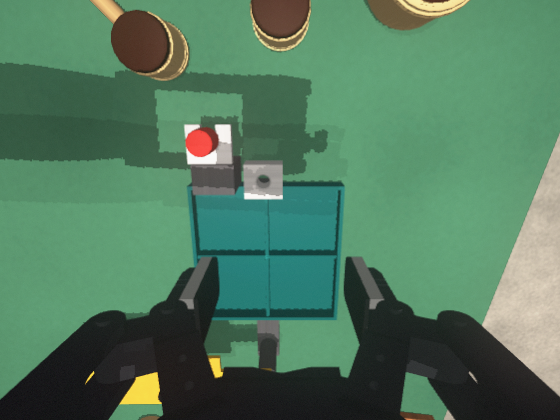

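The jar lids at (282,10) and (141,42) sit at the image edge and look brighter from close up. I'll relax the lid threshold and shorten the look-back.

```bash
sed -i 's/(h\[...,2\]<75)&((h\[...,0\]<18)/(h[...,2]<vmax)\&((h[...,0]<14)/; s/def lids(im,c,z=0.074)/def lids(im,c,z=0.074,vmax=75)/; s/L=lids(im,c); $/L=lids(im,c,.074,125)/; s/back=.17/back=.08/' h.py; python3 - <<'E'
from h import *
p=find([.5645,.3124])
if pick(p): place(3)
v=cw(0,-.08); movep(at(v,.35),DOWN(YG)); hold(.2); im,d,c=snap("wrist","w5")
for l in lids(im,c,.079,125): print(l,wc(l[:2]))
E
```

```text
found []Traceback (most recent call last):
  File "<stdin>", line 2, in <module>
  File "h.py", line 46, in find
    return np.array(L[0][:2],float)
                    ~^^^
IndexError: list index out of range
```

```bash
grep -n "lids" h.py; sed -n 20,32p h.py; python3 - <<'E'
from h import *
im,d,c=snap("wrist"); h=hsv(im); T=np.linalg.inv(c["world_from_camera"])
q=T@[.5645,.3124,.074,1]; px=cv2.projectPoints(q[:3].reshape(1,1,3),np.zeros(3),np.zeros(3),c["intrinsics"],c["dist_coeffs"])[0].ravel(); print(px)
x,y=px.astype(int); print([h[y+a,x].tolist() for a in (-30,-15,-8,0,8,15,30)])
m=(h[...,2]<125)&(h[...,0]<14)&(h[...,1]>60)
for k in blobs(m,60):
  w=ray(c,k,.074)[:,:2].astype(np.float32); print(cv2.minEnclosingCircle(w),cv2.boundingRect(k))
E
```

```text
20:def lids(im,c,z=0.074,vmax=75):
43:    im,d,c=snap("wrist"); L=lids(im,c,.074,125)
def lids(im,c,z=0.074,vmax=75):
    """dark brown lid discs: world xy and diameter"""
    h=hsv(im); m=(h[...,2]<vmax)&((h[...,0]<14)|(h[...,0]>170))&(h[...,1]>60)
    out=[]
    for k in blobs(m,60):
        w=ray(c,k,z)[:,:2]; (ctr,r)=cv2.minEnclosingCircle(w.astype(np.float32)); 
        if .02<r<.036: out.append((*np.round(ctr,4),round(2*r,4),round(cv2.contourArea(k)/cv2.contourArea(cv2.convexHull(k)),2)))
    return out
def R2(a): return np.array([[np.cos(a),-np.sin(a)],[np.sin(a),np.cos(a)]])
C0=np.array([.5883,.0108]); YAW=.152
def cw(x,y): return C0+R2(YAW)@np.array([x,y])   # carrier -> world xy
def wc(p): return R2(YAW).T@(np.asarray(p)[:2]-C0)
DOWN=lambda yaw:[np.pi,0,yaw]
[281.67450159 100.35824515]
[[13, 111, 78], [13, 87, 70], [14, 91, 73], [14, 98, 68], [13, 97, 66], [14, 103, 62], [71, 96, 98]]
((0.500031590461731, 0.16697463393211365), 0.015353790484368801) (198, 206, 25, 22)
((0.4240688383579254, 0.25903618335723877), 0.02850269339978695) (124, 105, 52, 51)
((0.5582658052444458, 0.3067407011985779), 0.01842210628092289) (261, 94, 32, 29)
((0.708922803401947, 0.37923863530158997), 0.04330987110733986) (387, 9, 84, 91)
((0.4367506504058838, 0.37368065118789673), 0.02694755047559738) (145, 0, 44, 40)
```

```bash
sed -i 's/(h\[...,0\]<14)/(h[...,0]<18)/' h.py; python3 - <<'E'
from h import *
p=find([.5645,.3124])
if pick(p): place(3)
v=cw(0,-.08); movep(at(v,.35),DOWN(YG)); hold(.2); im,d,c=snap("wrist","w5")
for l in lids(im,c,.079,125): print(l,wc(l[:2]))
E
```

```text
found [(np.float64(0.5618), np.float64(0.3145), 0.0571, 0.95)]
grip 0.0628686788156033 45.008609890937805
held 0.06263636414828079 44.51953411102295 [-0.08822627 -0.73776201 -3.44237687]
contact True 0.03307799158263621
t 30.1333
(np.float64(0.332), np.float64(-0.3404), 0.0589, 0.16) [-0.306522   -0.30834298]
(np.float64(0.5442), np.float64(-0.3001), 0.0572, 0.98) [-0.09066658 -0.30063797]
(np.float64(0.6286), np.float64(0.0678), 0.0584, 0.98) [0.04846603 0.05024076]
```

View pics/w5.png

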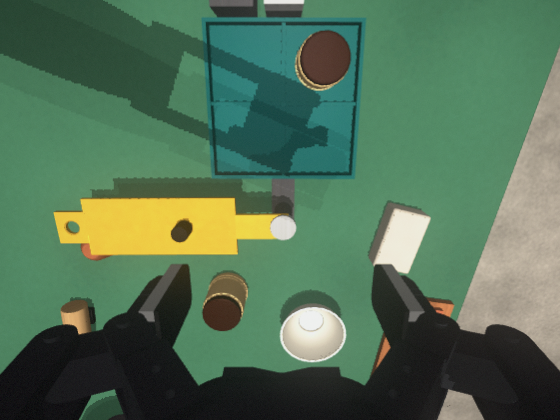

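The first jar is upright in bay 3 (lid at (325,58)) and the bar is fully open. Next, the other three jars.

```bash
python3 - <<'E'
from h import *
for e,b in (([.4245,.258],1),([.5442,-.3001],2),([.4329,-.3767],0)):
    p=find(e)
    if not pick(p): break
    place(b)
m=cw(-.05,-.02); movep(at(m,.36),DOWN(YG)); hold(.2)
im,d,c=snap("wrist","w6")
for l in lids(im,c,.079,125): print(l,wc(l[:2]))
print(observe()["time_s"])
E
```

```text
found [(np.float64(0.4227), np.float64(0.259), 0.0583, 0.95)]
grip 0.06304481391771125 43.94832909107208
held 0.06332264958956621 44.38356578350067 [-0.7072304   0.00358183 -2.69581273]
contact True 0.032874848751389366
t 40.8833
found [(np.float64(0.5425), np.float64(-0.3059), 0.058, 0.92)]
grip 0.06314976869096757 44.580976366996765
held 0.06298589985960634 44.186384081840515 [ 0.13969138  0.1409199  -2.05771175]
contact True 0.0331254414414589
t 51.1917
found [(np.float64(0.4312), np.float64(-0.3784), 0.0583, 0.96)]
grip 0.06280367747621513 44.54306960105896
held 0.06269425261149682 44.23308312892914 [-0.62038582 -0.41375846 -2.36759111]
contact True 0.03316140314667844
t 61.8167
(np.float64(0.6434), np.float64(-0.0304), 0.0586, 0.97) [ 0.0482264  -0.04906796]
(np.float64(0.544), np.float64(-0.045), 0.0586, 0.96) [-0.05223821 -0.04844894]
(np.float64(0.6279), np.float64(0.0687), 0.059, 0.97) [0.04791037 0.05123638]
(np.float64(0.5285), np.float64(0.0536), 0.059, 0.96) [-0.05262994  0.05136116]
63.9917
```

View pics/w6.png

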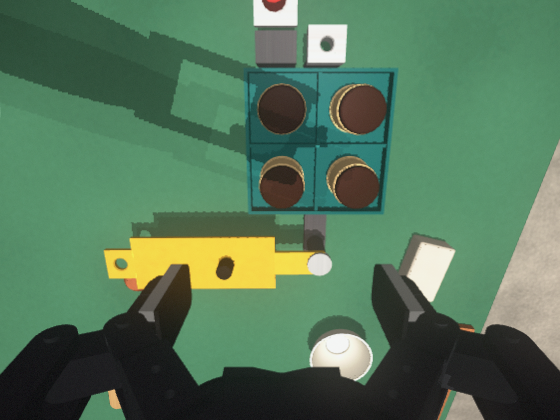

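All four jars stand in their bays, with lids at (282,109), (360,109), (282,185) and (355,185), and the bar is open. Now I'll shut it.

```bash
python3 - <<'E'
from h import *
k=cw(0,-.155)+R2(YAW+1.58)@np.array([0,.13])
gripper_to(.05,30)
movep(at(k,.2),DOWN(YG+1.58)); move_l(at(k,.096),feed=.1); gripper_to(.015,30)
s=observe(); print(s["opening"],s["grasp_force"])
swing(1.58,0.0); swing(0,-.02,1,feed=.03); hold(.2)
s=observe(); print(s["opening"],s["ft_force"],wc(s["eef_pos"]))
gripper_to(.05); move_l(list(s["eef_pos"][:2])+[.2])
m=cw(-.02,.0); movep(at(m,.3),DOWN(YG)); hold(.2)
im,d,c=snap("wrist","w7"); h=hsv(im)
for k in blobs(red(im),50): 
    w=ray(c,k,.118)[:,:2].astype(np.float32); print("pin",wc(cv2.minEnclosingCircle(w)[0]),cv2.minEnclosingCircle(w)[1],cv2.boundingRect(k))
E
```

```text
0.02065935294652643 29.411176443099976
0.020868856559392242 [-4.33431713  1.08473048 13.04426631] [ 0.00122692 -0.0256869 ]
```

View pics/w7.png

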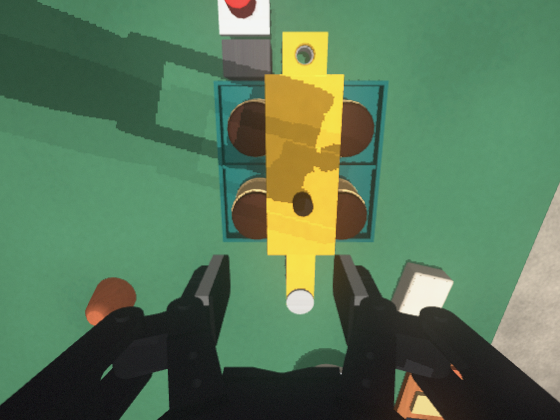

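The bar is shut: the eye shows the bore beneath it at (305,54), and the pin is still parked at (238,3). Now I'll put the pin back.

```bash
python3 - <<'E'
from h import *
n=cw(-.06,.172); b=cw(0,.125)
movep(at(n,.2),DOWN(YG)); move_l(at(n,.0855),feed=.08); gripper_to(.02,40)
s=observe(); print(s["opening"],s["eef_pos"],s["ft_force"])
move_l(at(n,.175),feed=.08); move_l(at(b,.175),feed=.1); hold(.3)
print(move_l(at(b,.0945),feed=.03,max_force=8)); s=observe(); print(s["eef_pos"],wc(s["eef_pos"]),s["ft_force"],s["opening"],s["time_s"])
E
```

```text
0.02717250923194459 [0.50335149 0.17181102 0.08610371] [-0.83191928 -0.56137333  3.66529423]
True
[0.56940377 0.13433806 0.09709668] [2.72059138e-05 1.24974876e-01] [-0.91998863 -0.41800534  5.07328618] 0.027078634475711395 80.8917
```

```bash
python3 - <<'E'
from h import *
b=cw(0,.125); gripper_to(.055); hold(.2); move_l(at(b,.22),feed=.1)
m=cw(-.02,-.03); movep(at(m,.36),DOWN(YG)); hold(.3)
im,d,c=snap("wrist","w8"); h=hsv(im)
r=((h[...,0]<6)|(h[...,0]>174))&(h[...,1]>180)&(h[...,2]>80)
for k in blobs(r,50): 
    w=ray(c,k,.129)[:,:2].astype(np.float32); q,rr=cv2.minEnclosingCircle(w); print("pin",wc(q),rr,cv2.boundingRect(k))
for k in blobs(yellow(im)|cv2.inRange(h,(20,150,60),(32,255,255)).astype(bool),300): print(cv2.minAreaRect(ray(c,k,.091)[:,:2].astype(np.float32)))
x,y,_,_=cv2.boundingRect(k); T=np.linalg.inv(c["world_from_camera"])
e=T@[*cw(0,.125),.129,1]; u=cv2.projectPoints(e[:3].reshape(1,1,3),np.zeros(3),np.zeros(3),c["intrinsics"],c["dist_coeffs"])[0].ravel().astype(int)
print(u,d[max(u[1]-2,0):u[1]+3,u[0]-2:u[0]+3].mean(),e[2])
E
```

```text
pin [-0.00122967  0.12387951] 0.013127660378813744 (289, 13, 25, 29)
((0.5889952182769775, 0.008670300245285034), (0.08062189817428589, 0.2919711768627167), 8.761527061462402)
[302  26] 0.3322977 0.3322259405088781
```

View pics/w8.png

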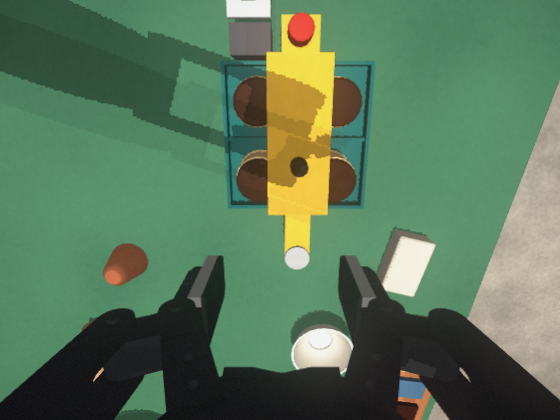

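The pin head at (301,27) is home: its top is at the expected depth and within about 1.6 mm of the axis. The bar is shut to within 0.1° of the carrier's yaw, and the jars are under it.

```bash
python3 -c "
from plant import *
print(job_done())"
```

```text
the job is handed in; nothing more can be done
None
```

I packed all four cream jars, shut the keeper bar and put the pin fully home (checked on the wrist camera), then handed the job in; no verdict was returned.

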